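# Switch the isolator off and lock it with the fork

### The arm

A 6-joint arm with a two-finger parallel gripper is mounted at the origin on the work surface. World frame = base frame: x ahead of the robot, y to its left, z up, the work surface at z = 0. Lengths are in mm, angles in rad, forces in N, time in s.
With the tool pointing down it reaches from about 325 to 1000 mm from the base axis. Payload 5.1 kg.
Tool frame: the origin (TCP) lies between the finger pads; the fingertips stand 19 mm ahead of it and the grasp point (between the pads) is the TCP (ctrl.tip_extent is the distance from the TCP to the fingertips, in mm); z points along the fingers, y is the direction in which the jaws open and shut (so a half turn about z gives the same grasp; the last joint's range is limited). The gripper opens to 85 mm and grips with 20 to 120 N. Pads are 22 mm wide; open, the fingers measure 114 mm over their backs; the gripper's body (76 mm by 85 mm) begins 54 mm behind the grasp point. The pads swing forward as they close: fully open they stand 13 mm farther back than shut.
Start: joints at [1.186, 0.124, 1.65, -0, 1.367, -0.083], TCP at [193.227, 620.603, 250.322] pointing down, gripper open.
Joint ranges: [-2.61, 2.61], [-1.02, 2.33], [0.03, 2.71], [-1.35, 4.49], [0.32, 2.68], [-2.91, 2.91]. Speed limits (rad/s): [2.57, 2.57, 3.14, 3.14, 3.14, 3.14].

### API

Orientations are given as [roll, pitch, yaw] about the fixed x, y, z axes, in that order (R = Rz(yaw) Ry(pitch) Rx(roll)).
In Python, from plant import monitor, camera, camera_params, workorder, spotter, ctrl gives the robot as it stands.
- The arm moves only by the shell command python3 -m handwheel 'ROWS' [FORCE]. ROWS is JSON, a list of rows, each an object of numbers: "x", "y", "z": the shift along the tool's x, y, z in cm; "twist": the turn about the tool's z in degrees; "gripper": the closure in counts, from 0 (fully open) to 255 (shut). In form: [{"x": .., "y": .., "z": .., "twist": .., "gripper": ..}, ...]. A call has 1 to 5 rows; each row is the pose to reach, as a shift and turn from the pose commanded when the call began, along the tool's axes at that moment; what a row does not reach only later rows make up. A row lasts 1/12 s, in which the tool goes at most 41.7 mm and 7.16 degrees, less where a joint would pass 70% of its speed; a pose out of reach is approached as far as the arm can. A call with a gripper value outside its range is refused whole. The fingers move at their own pace and stop on an object; FORCE is the grip in N (left out, the last holds). Time passes only in rows, so rows that repeat a pose let the fingers close. It gives the time, the measured TCP pose, the force and the opening at its end, in the units of the state.
- monitor.state(): the state, without advancing time (a new reading comes with each control period).
- camera(name): name is "side" or "top" or "wrist"; returns (picture, depth): 480x640x3 uint8, blue, green, red; 480x640 float32, mm along the optical axis (not along the pixel's ray), 0 where there is no reading.
- camera_params(name): a dict with "mtx" (3x3 intrinsics, pixels), "R" (3x3) and "t" (3): a world point X has camera coordinates R X + t; the wrist camera has in their place "tool_from_camera" (4x4, takes a point from camera to tool coordinates, whose origin is the TCP and whose axes are the flange's). Camera axes: x right, y down, z forward; pixel columns grow to the right and rows downward; lengths in mm; the calibration is good to about 2 mm. A picture is of the moment at which its call begins: read the wrist's pose just before it. camera_params takes no time and is no camera call.
- workorder.job_done(): hands the job in, once; it reports no verdict.
Trained networks look in the newest picture that a camera, given by its name, has taken for a name from the list of things; names that differ only in an ending like _2 or _b are one class to them, and where a whole thing is asked for, a point or a joint stands for the part that bears it (a point fixed in the world has none). Each returns a list of dicts, best first, with "score" (0 to 1); they miss things now and then, are a little off and sometimes report something else, mostly with a low value. They report only what shows in the picture. A call takes as long as a camera call.
- spotter.outline_of(name, camera): "region" (480x640 bool, what is visible of it) and "point" ([column, row] in pixels, amid what is visible of it).
The state is a dict: "time_s": time; "qpos": joint angles; "dq": joint speeds; "joint_efforts": joint torques, N m; "eef_pos": TCP position; "ee_rot": TCP orientation; "contact_force": force on the tool from outside, world axes, zero at the start; "torque": the same for the moment, N m; "opening": opening from 0.0 (shut) to 1.0 (fully open).
Only numpy, scipy, OpenCV 4.12 (cv2) and the standard library are available. Lean on these libraries where they do the work, as an engineer would, in place of code of your own. Each camera call takes 0.05 s, during which the arm holds its last target.

### The job

On the mounting plate, push the isolator's black lever round with a fingertip until it points straight at the middle of the steel locking fork. Then push the fork's upright tab towards the lever, all the way to its stop, so that the fork straddles the lever's nose; leave the fork alone until the lever is in line. Only push: take neither the lever nor the tab between the fingers, leave the loose parts on the plate where they stand, and withdraw at the end.

Things in the scene. Friction and masses are not known exactly. Their poses are not given: they have to be found in the camera images.
- plate: Cream plate 320 x 320 x 6 mm, fixed flat on the bench, turned any way; origin: centre of its underside, z up. 'Plate (x, y, z)' below: mm from it. On it: grey isolator housing 80 x 80 at (0, 85), top z 60; dark steel pedestal 26 wide, y -130 to -45, top z 72, bearing the steel fork; white ducts 25 wide, to z 38, along the edges y 145 and x -145. Highest of all is the fork's tab, z 118.
- transformer_top (a point): Top centre of the fixed white ring-shaped transformer, radius 42, at plate (105, -100, 57); lower than the lever.
- lever_axis (a point): Point on the lever's upright turning axis, at plate (0, 85, 84), the arm's half height. Black hub of radius 20, up to plate z 98, over a boss of radius 24 that ends at z 66.
- lever_grip (a point): Point on the middle line of the lever's arm, 85 mm out from the axis, at half height. Arm: straight level black bar 18 wide, 20 high (plate z 74 to 94) out to 100 mm from the axis, then a nose 12 wide, 16 high to 115 mm. Axes turn with the lever: -y outward along the arm, z up. Beyond the housing the space beside and under the arm is free.
- lever (a joint): Lever angle, rad. 0: points along plate -y, at the middle of the fork (off). Positive: counter-clockwise from above, the arm then points along plate (sin q, -cos q). Starts at 0.55 to 1.0; stops at -0.4 and 1.35. Dry friction 0.22 N m (2.6 N at the grip point); stays where it is left.
- fork_tab (a point): Centre of the upper part of the fork's upright steel tab, at first at plate (0, -97, 106). Tab: 50 wide (plate x), 10 thick (plate y), plate z 78 to 118. Two tines, 32 apart inside, 8 wide, plate z 76 to 92, reach 55 mm from it along plate +y, towards the lever. Push its outer (-y) face along plate +y; outside it all is free above the pedestal (z 72).
- fork (a joint): How far the fork has slid along plate +y towards the lever, m: 0 at the start (fully back), 0.030 at its stop (home; the tines then straddle the last 18 mm of the lever's nose). The tines come level with the nose at 0.012. Friction about 3 N; it stays where it is left.
- contactor_mid (a point): Middle (30 mm up) of a loose black and grey contactor, 42 x 60 mm, 62 mm high, standing on the plate. Leave it alone.
- bobbin_mid (a point): Middle (20 mm up) of a loose white bobbin, 40 mm across and 40 mm high, standing on the plate. Leave it alone.
- fuse_mid (a point): Middle (25 mm up) of a loose white cylindrical fuse, 22 mm across and 50 mm high, standing on the plate. Leave it alone.

How it is judged (in metres and radians):
On the way, in this order (a step that is already met when the one before it is completed fails the run):
1. the lever rests in line with the fork, the fork still back (value of joint lever between -0.08 and 0.08 rad and velocity of joint lever between -0.05 and 0.05 rad/s and value of joint fork below 0.006 m), for 0.2 s.
2. the fork is pushed home over the lever's nose (value of joint lever between -0.08 and 0.08 rad and value of joint fork above 0.0275 m), for 0.2 s.
At the end, for the whole second after the job is handed in: Lever within 0.08 rad of pointing at the middle of the fork and at rest, fork within 2.5 mm of its stop, contactor, bobbin and fuse within 15 mm of where they stood (all of step 2 and velocity of joint lever between -0.05 and 0.05 rad/s and distance of each of contactor_mid, bobbin_mid, fuse_mid from where it was at the start of the episode below 0.015 m); the robot touches nothing.
It fails at once if the fork is pushed in (over 10 mm) while the lever is more than 0.1 rad out of line (value of joint fork above 0.01 m and (value of joint lever above 0.1 rad or value of joint lever below -0.1 rad)).
It fails at once if the lever's arm is taken between the fingers (x of the grasp point in the frame of lever_grip between -0.008 and 0.008 m and y of the grasp point in the frame of lever_grip between -0.028 and 0.055 m and z of the grasp point in the frame of lever_grip below 0.012 m).
It fails at once if the fork's tab is taken between the fingers (y of the grasp point in the frame of fork_tab between -0.006 and 0.006 m and x of the grasp point in the frame of fork_tab between -0.025 and 0.025 m and z of the grasp point in the frame of fork_tab below 0.014 m).
It fails at once if the contactor, bobbin or fuse is lifted, carried or pushed away (over 15 mm) (distance of any of contactor_mid, bobbin_mid, fuse_mid from where it was at the start of the episode above 0.015 m).
It also fails if it takes over 45 s, if anything falls off the work surface, if the arm or the gripper's body presses on something with over 40 N, if the wrist force passes 120 N, or if a joint passes its speed limit or range.

## Working session

There is one attempt and no reset: what is moved stays moved. The work goes in short steps, Python scripts to look and compute and a shell command to move; the robot and the scene stay as the last step left them, time stands still between calls to the robot, and variables do not carry over. Pictures are saved under pics/ and viewed, and the job is handed in when it is done.

```bash
ls; mkdir -p pics
python3 - <<'E'
from plant import monitor, camera, camera_params, ctrl
import cv2,numpy as np
print(monitor.state()); print(ctrl.tip_extent)
for n in ("top","side"):
    p,d=camera(n); cv2.imwrite(f"pics/{n}0.png",p); np.savez(f"/tmp/{n}0.npz",p=p,d=d)
    print(n,camera_params(n))
print(camera_params("wrist"))
E
```

```text
pics
{'time_s': 0.0, 'qpos': array([ 1.18642905e+00,  1.24502830e-01,  1.65165586e+00, -8.53830217e-06,
        1.36750538e+00, -8.25873455e-02]), 'dq': array([ 0.00064769, -0.00134956, -0.00047372,  0.00068081,  0.00103694,
       -0.00108472]), 'joint_efforts': array([-3.28035521e-04, -4.23598230e+01, -3.65458167e+01, -1.96627951e-05,
        6.83902617e-03, -1.90000736e-05]), 'eef_pos': array([193.00233085, 620.09304802, 249.06517741]), 'ee_rot': array([-3.13952761e+00, -1.62547843e-04,  2.83981428e+00]), 'contact_force': array([-0.31942115, -0.6219061 ,  0.89608081]), 'torque': array([-0.00450777,  0.01029675, -0.03796244]), 'opening': 1.004810126405298}
19.0
top {'mtx': array([[528.34138627,   0.        , 327.70069181],
       [  0.        , 528.34138627, 243.41476624],
       [  0.        ,   0.        ,   1.        ]]), 'R': array([[ 0.14755906, -0.98903743,  0.00559252],
       [-0.96887141, -0.14568222, -0.20016214],
       [ 0.19878258,  0.0241173 , -0.97974683]]), 't': array([-31.79710973, 584.59747381, 777.73328392])}
side {'mtx': array([[548.49428894,   0.        , 328.99609276],
       [  0.        , 548.49428894, 240.87965258],
       [  0.        ,   0.        ,   1.        ]]), 'R': array([[ 0.97947546, -0.20154587, -0.00266345],
       [-0.11763831, -0.56087049, -0.81950322],
       [ 0.16367363,  0.80299661, -0.57306839]]), 't': array([-548.00825523,  165.48663027,  691.63947315])}
{'mtx': array([[340.07634011,   0.        , 320.5549277 ],
       [  0.        , 340.07634011, 241.9473742 ],
       [  0.        ,   0.        ,   1.        ]]), 'tool_from_camera': array([[ 7.49960284e-05, -9.56282229e-01, -2.92445368e-01,
         7.48461913e+01],
       [ 9.99999989e-01,  3.36007380e-05,  1.46571783e-04,
         1.82501771e-01],
       [-1.30337611e-04, -2.92445375e-01,  9.56282221e-01,
        -1.23853978e+02],
       [ 0.00000000e+00,  0.00000000e+00,  0.00000000e+00,
         1.00000000e+00]])}
```

View pics/top0.png

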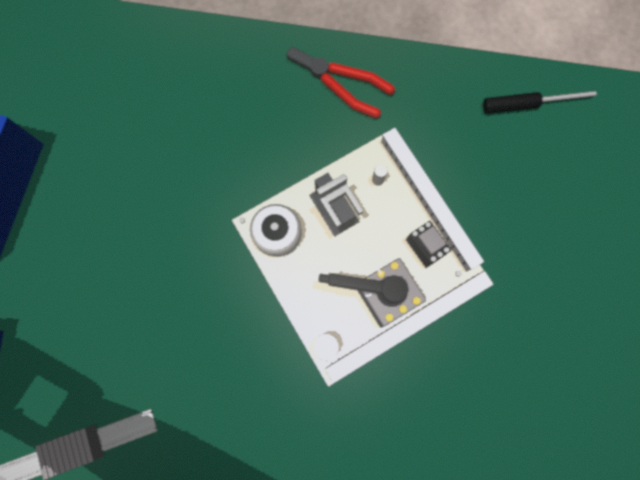

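View pics/side0.png

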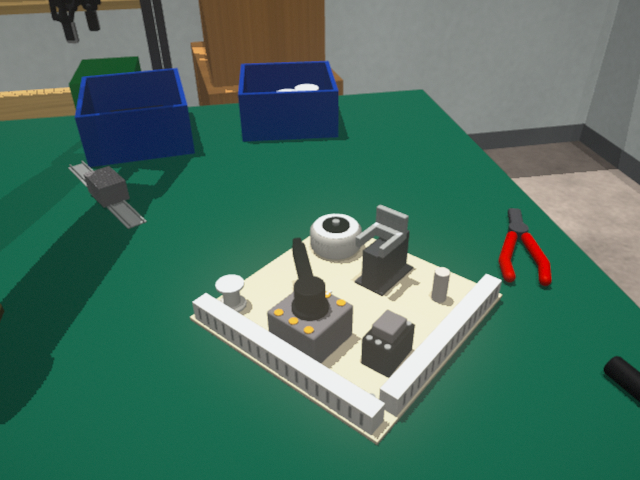

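```bash
cat > h.py <<'E'
import numpy as np,cv2
from plant import camera_params
def cloud(n,d,z=None):
    P=camera_params(n);K=P["mtx"];v,u=np.mgrid[:480,:640]
    c=np.stack([(u-K[0,2])/K[0,0]*d,(v-K[1,2])/K[1,1]*d,d],-1)
    return (c-P["t"])@P["R"]   # R^T(c-t)
def proj(n,X):
    P=camera_params(n);c=np.atleast_2d(X)@P["R"].T+P["t"];c=c@P["mtx"].T
    return c[:,:2]/c[:,2:]
def ray(n,uv,z):
    P=camera_params(n);r=np.linalg.inv(P["mtx"])@np.array([uv[0],uv[1],1.]);o=-P["R"].T@P["t"];r=P["R"].T@r
    return o+r*(z-o[2])/r[2]
E
python3 - <<'E'
from h import *
d=np.load("/tmp/top0.npz")["d"];W=cloud("top",d)
cs=[(233,220),(396,128),(492,285),(328,385)]
for c,z in zip(cs,(6,38,38,38)):print(ray("top",c,z),W[c[1],c[0]])
for n in ("top","side"):
    z=np.load(f"/tmp/{n}0.npz");W=cloud(n,z["d"])
    ok=z["d"]>0
    r=(W[...,0]>350)&(W[...,0]<850)&(W[...,1]>-150)&(W[...,1]<350)&ok
    print(n,np.median(W[r][:,2]))
    hi=r&(W[...,2]>4)
    cv2.imwrite(f"pics/h{n}.png",cv2.resize(cv2.applyColorMap(np.clip(W[...,2]*2*ok,0,255).astype(np.uint8),cv2.COLORMAP_JET)[100:420,150:550],None,fx=2,fy=2,interpolation=0)[:600,:800])
    # rect of points z>3
    rect=cv2.minAreaRect(W[hi][:,:2].astype(np.float32));print(rect,cv2.boxPoints(rect))
    t=r&(W[...,2]>101)&(W[...,2]<130);print("tab",t.sum(),W[t].mean(0))
    t=r&(W[...,2]>94)&(W[...,2]<101);print("hub?",t.sum(),np.median(W[t],0))
E
```

```text
[609.9005581  221.70078668   6.        ] [610.43204458 222.21394961   3.60052062]
[802.77312291 -29.71568204  38.        ] [ 8.20550490e+02 -3.26921794e+01 -7.12355267e-01]
[ 559.04349928 -214.66929565   38.        ] [ 5.65528784e+02 -2.26026009e+02 -2.68610132e-01]
[367.02304981  22.35693723  38.        ] [365.06007866  21.85683194   4.6214229 ]
top 0.7780695008111965
((600.450927734375, 95.07545471191406), (499.0328674316406, 490.1401672363281), 0.0002475837536621839) [[ 350.93347  340.14447]
 [ 350.93555 -149.99571]
 [ 849.9684  -149.99356]
 [ 849.9663   340.1466 ]]
tab 283 [660.90963903  60.99926634 114.49692723]
hub? 776 [523.58404506 -47.09816752  97.01864234]
side 3.7975410028708096
((619.1258544921875, 25.789962768554688), (400.32440185546875, 321.5510559082031), 39.141658782958984) [[ 362.3946     24.135109]
 [ 565.3704   -225.25592 ]
 [ 875.8571     27.444817]
 [ 672.8813    276.83585 ]]
tab 421 [662.7288709   58.78030801 111.14684206]
hub? 739 [525.59290766 -49.63789501  97.08907918]
```

Run:
```python
from plant import camera,spotter
import cv2,numpy as np
for n in("top","side"):
    p,d=camera(n)
    for t in("lever","fork","plate","fork_tab","contactor_mid","bobbin_mid","fuse_mid"):
        r=spotter.outline_of(t,n)
        print(n,t,[(round(x["score"],2),np.round(x["point"]),int(x["region"].sum())) for x in r[:2]])
        if r: np.save(f"/tmp/{n}_{t}.npy",r[0]["region"])
```

```text
top lever [(0.59, array([373., 287.]), 1414)]
top fork [(0.78, array([337., 198.]), 976)]
top plate [(0.96, array([360., 255.]), 34538)]
top fork_tab [(0.93, array([332., 197.]), 927)]
top contactor_mid [(0.63, array([429., 244.]), 1242)]
top bobbin_mid []
top fuse_mid [(0.82, array([379., 173.]), 236)]
side lever [(0.68, array([346., 313.]), 34493), (0.65, array([306., 288.]), 1530)]
side fork [(0.65, array([387., 227.]), 1450)]
side plate [(0.89, array([348., 312.]), 34888), (0.27, array([390., 230.]), 1404)]
side fork_tab [(0.56, array([385., 229.]), 1376)]
side contactor_mid [(0.75, array([388., 341.]), 2423)]
side bobbin_mid [(0.83, array([229., 293.]), 807)]
side fuse_mid [(0.71, array([437., 283.]), 483), (0.18, array([347., 314.]), 34853)]
```

```bash
cat > fit.py <<'E'
from h import *
from scipy.optimize import least_squares
def box(p,lo,hi):
    lo=np.array(lo,float);hi=np.array(hi,float);q=abs(p-(lo+hi)/2)-(hi-lo)/2
    return np.linalg.norm(np.maximum(q,0),axis=1)+np.minimum(q.max(1),0)
def cyl(p,c,r,z0,z1):
    a=np.hypot(p[:,0]-c[0],p[:,1]-c[1])-r;b=abs(p[:,2]-(z0+z1)/2)-(z1-z0)/2
    q=np.stack([a,b],1);return np.linalg.norm(np.maximum(q,0),axis=1)+np.minimum(q.max(1),0)
def sdf(p,q,f=0):
    D=[box(p,(-160,-160,0),(160,160,6)),box(p,(-40,45,6),(40,125,60)),box(p,(-13,-130,6),(13,-45,72)),
     box(p,(-160,132.5,6),(160,157.5,38)),box(p,(-157.5,-160,6),(-132.5,157,38)),
     cyl(p,(105,-100),42,6,57),cyl(p,(0,85),24,60,66),cyl(p,(0,85),20,66,98),
     box(p,(-25,-102+f,78),(25,-92+f,118)),box(p,(-24,-92+f,76),(-16,-37+f,92)),box(p,(16,-92+f,76),(24,-37+f,92))]
    s,c=np.sin(q),np.cos(q);e=p-[0,85,0];l=np.stack([c*e[:,0]+s*e[:,1],-s*e[:,0]+c*e[:,1],e[:,2]],1)
    D+=[box(l,(-9,-100,74),(9,0,94)),box(l,(-6,-115,76),(6,-100,92))]
    return np.min(D,0)
def toplate(W,x):
    s,c=np.sin(x[2]),np.cos(x[2]);e=W-[x[0],x[1],0]
    return np.stack([c*e[:,0]+s*e[:,1],-s*e[:,0]+c*e[:,1],e[:,2]+x[3]],1)
def pts(n,d):
    W=cloud(n,d);r=(d>0)&(W[...,0]>350)&(W[...,0]<880)&(W[...,1]>-240)&(W[...,1]<290)&(W[...,2]>3.5)&(W[...,2]<125)
    return W[r]
def toworld(P,x):
    P=np.atleast_2d(P).astype(float);s,c=np.sin(x[2]),np.cos(x[2])
    return np.stack([c*P[:,0]-s*P[:,1]+x[0],s*P[:,0]+c*P[:,1]+x[1],P[:,2]-x[3]],1)
E
python3 - <<'E'
from fit import *
A={n:pts(n,np.load(f"/tmp/{n}0.npz")["d"]) for n in("top","side")}
yaw0=np.arctan2(523.6-661,-47-61); # plate +y dir => x dir = rot -90
# y axis=(−137,−108): yaw = atan2(-yx, yy)
yaw0=np.arctan2(137.3,-108.1)
y=np.array([-137.3,-108.1])/174.7
c=np.array([523.6,-47.1])-85*y
for name,P in(("top",A["top"]),("side",A["side"]),("both",np.vstack(list(A.values())))):
    for q0 in(0.8,):
        r=least_squares(lambda x:np.clip(sdf(toplate(P,x),x[4],x[5]),-15,15),[c[0],c[1],yaw0,0,q0,0],loss="soft_l1",f_scale=1.5,x_scale=[1,1,.01,1,.01,1])
        print(name,len(P),np.round(r.x,3),r.cost/len(P),np.median(abs(sdf(toplate(P,r.x),r.x[4],r.x[5]))))
x=r.x;np.save("/tmp/x.npy",x)
for n in("top","side"):
    p=np.load(f"/tmp/{n}0.npz")["p"]
    s,c=np.sin(x[4]),np.cos(x[4])
    L=[[0,85,98],[115*s,85-115*c,84],[0,-97,118],[25,-97,118],[-25,-97,118],[160,160,6],[160,-160,6],[-160,-160,6],[40,45,60],[105,-100,57]]
    for u in proj(n,toworld(L,x)):cv2.circle(p,tuple(int(round(a)) for a in u),3,(255,0,255),1)
    cv2.imwrite(f"pics/f{n}.png",cv2.resize(p[90:400,190:510],None,fx=1.9,fy=1.9))
print(toworld(L,x).round(1))
for n in("bobbin_mid","fuse_mid","contactor_mid"):
  for cam in("top","side"):
    try:m=np.load(f"/tmp/{cam}_{n}.npy")
    except Exception:continue
    W=cloud(cam,np.load(f"/tmp/{cam}0.npz")["d"])[m];W=W[W[:,2]>20];print(n,cam,toplate(W,x).mean(0).round())
E
```

```text
top 35102 [5.88645e+02 9.50000e-02 2.25600e+00 4.48000e-01 8.77000e-01 1.40200e+00] 2.7550384831626684 1.0445913152242325
side 38934 [5.88725e+02 1.37500e+00 2.25600e+00 6.56000e-01 8.68000e-01 2.41000e-01] 2.9741032067271393 0.6872776185314171
both 74036 [5.88813e+02 1.18700e+00 2.25600e+00 5.55000e-01 8.74000e-01 7.82000e-01] 2.8805726590219605 0.8555089649502241
[[523.  -52.6  97.4]
 [524.3  62.4  83.4]
 [663.9  62.6 117.4]
 [648.1  81.9 117.4]
 [679.7  43.2 117.4]
 [363.7  23.8   5.4]
 [611.4 226.3   5.4]
 [814.  -21.4   5.4]
 [528.7   3.7  59.4]
 [599.8 145.8  56.4]]
bobbin_mid side [126. 109.  44.]
fuse_mid top [-88. -88.  52.]
fuse_mid side [-95. -86.  44.]
contactor_mid top [-92.  52.  57.]
contactor_mid side [-105.   62.   51.]
```

View pics/ftop.png

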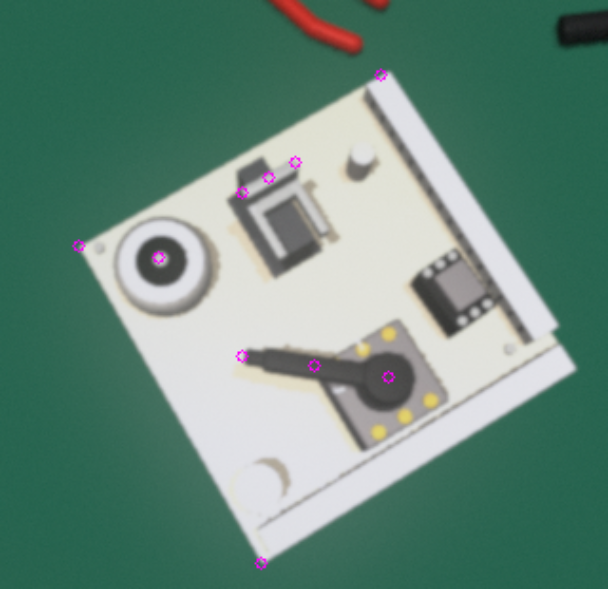

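View pics/fside.png

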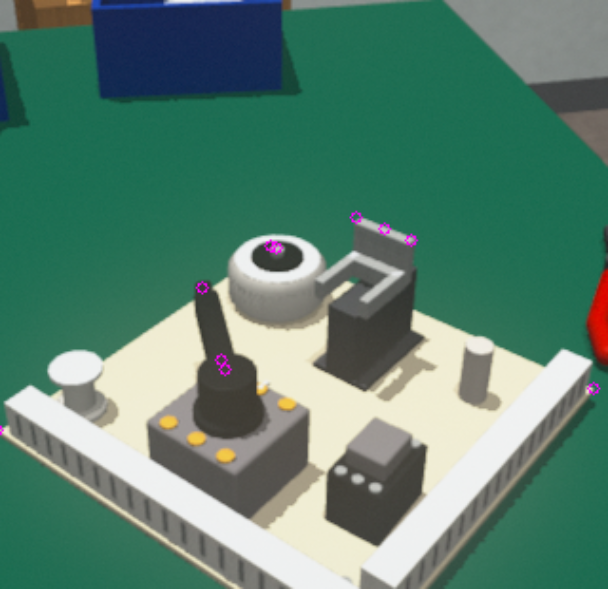

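```bash
cat > mv.py <<'E'
from fit import *
from plant import monitor
import sys
from scipy.spatial.transform import Rotation as Ro
x=np.load("/tmp/x.npy")
def rel(target_plate):
    s=monitor.state();R=Ro.from_euler("xyz",s["ee_rot"]).as_matrix()
    w=toworld(target_plate,x)[0];d=R.T@(w-s["eef_pos"])
    print("t",round(s["time_s"],2),"tcp plate",toplate(s["eef_pos"][None],x)[0].round(1),"yaw err deg",np.degrees(s["ee_rot"][2]-x[2]).round(2),"rot",s["ee_rot"].round(4),"F",s["contact_force"].round(1),"op",round(s["opening"],3))
    print("target world",w.round(1),"shift cm",(d/10).round(2))
if __name__=="__main__": rel([float(a) for a in sys.argv[1:4]])
E
python3 mv.py 95 61 200
```

```text
t 0.9 tcp plate [729.9 -85.8 250.9] yaw err deg 33.44 rot [ 3.1415 -0.      2.8397] F [0.4 0.5 0.5] op 0.996
target world [481.5  36.1 199.4] shift cm [-44.89 -47.24   5.09]
```

```bash
python3 -m handwheel '[{"x":-2.8,"y":-2.9,"z":0,"twist":6.7,"gripper":255},{"x":-5.6,"y":-5.8,"z":0,"twist":13.4,"gripper":255},{"x":-8.4,"y":-8.7,"z":0,"twist":20.1,"gripper":255},{"x":-11.2,"y":-11.6,"z":0,"twist":26.8,"gripper":255},{"x":-14,"y":-14.5,"z":0,"twist":33.4,"gripper":255}]' 40; python3 mv.py 95 61 200
```

```text
time_s: 1.32
eef_pos: [284.2, 438.9, 250.3]
ee_rot: [3.141, 0.0, 2.252]
contact_force: [0.2, 0.4, -0.2]
opening: 0.305
t 1.32 tcp plate [531.7 -41.2 250.9] yaw err deg -0.24 rot [3.1413e+00 1.0000e-04 2.2519e+00] F [ 0.2  0.4 -0.2] op 0.305
target world [481.5  36.1 199.4] shift cm [-43.72 -10.04   5.09]
```

```bash
python3 -m handwheel '[{"x":-4,"y":-1,"z":0.5,"gripper":255},{"x":-8,"y":-2,"z":1,"gripper":255},{"x":-12,"y":-3,"z":1.5,"gripper":255},{"x":-16,"y":-4,"z":2,"gripper":255},{"x":-20,"y":-5,"z":2.5,"gripper":255}]' ; python3 -m handwheel '[{"x":-4,"y":-1,"z":0.5,"gripper":255},{"x":-8,"y":-2,"z":1,"gripper":255},{"x":-12,"y":-3,"z":1.5,"gripper":255},{"x":-16,"y":-4,"z":2,"gripper":255},{"x":-20,"y":-5,"z":2.5,"gripper":255}]';  python3 mv.py 95 61 100
python3 - <<'E'
from plant import camera
import cv2
p,d=camera("top");cv2.imwrite("pics/top1.png",p)
p,d=camera("side");cv2.imwrite("pics/side1.png",p)
E
```

```text
t 1.32 tcp plate [531.7 -41.2 250.9] yaw err deg -0.24 rot [3.1413e+00 1.0000e-04 2.2519e+00] F [ 0.2  0.4 -0.2] op 0.305
target world [481.5  36.1  99.4] shift cm [-43.71 -10.04  15.09]invalid input
invalid input
```

```bash
python3 -m handwheel '[{"x":-4,"y":-1,"z":0.5,"twist":0,"gripper":255},{"x":-8,"y":-2,"z":1,"twist":0,"gripper":255},{"x":-12,"y":-3,"z":1.5,"twist":0,"gripper":255},{"x":-16,"y":-4,"z":2,"twist":0,"gripper":255},{"x":-20,"y":-5,"z":2.5,"twist":0,"gripper":255}]' ; python3 -m handwheel '[{"x":-4,"y":-1,"z":0.5,"twist":0,"gripper":255},{"x":-8,"y":-2,"z":1,"twist":0,"gripper":255},{"x":-12,"y":-3,"z":1.5,"twist":0,"gripper":255},{"x":-16,"y":-4,"z":2,"twist":0,"gripper":255},{"x":-20,"y":-5,"z":2.5,"twist":0,"gripper":255}]';  python3 mv.py 95 61 100
python3 - <<'E'
from plant import camera
import cv2
p,d=camera("top");cv2.imwrite("pics/top1.png",p)
p,d=camera("side");cv2.imwrite("pics/side1.png",p)
E
```

```text
time_s: 1.83
eef_pos: [372.2, 253.0, 225.5]
ee_rot: [3.14, 0.0, 2.259]
contact_force: [0.3, 1.1, 0.3]
opening: -0.001
time_s: 2.25
eef_pos: [460.6, 66.1, 200.6]
ee_rot: [3.14, 0.001, 2.258]
contact_force: [1.0, -0.7, 0.3]
opening: -0.001
t 2.25 tcp plate [131.4  58.2 201.2] yaw err deg 0.09 rot [3.1402e+00 6.0000e-04 2.2576e+00] F [ 1.  -0.7  0.3] op -0.001
target world [481.5  36.1  99.4] shift cm [-3.64 -0.3  10.12]
```

View pics/top1.png

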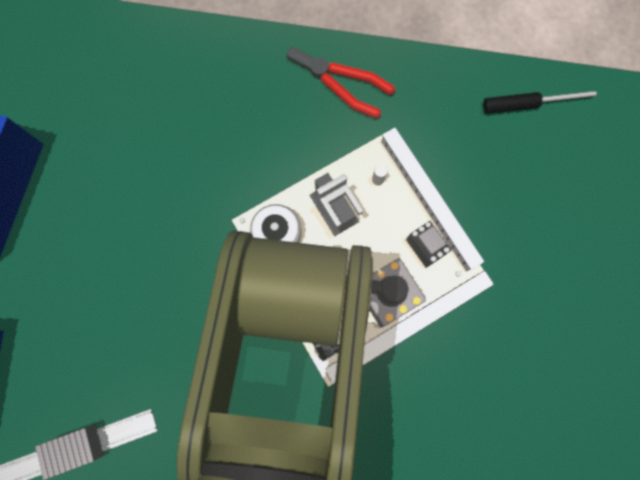

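View pics/side1.png

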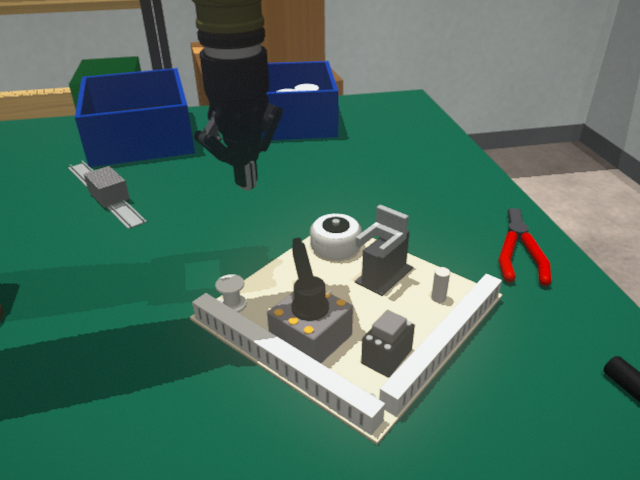

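```bash
python3 -m handwheel '[{"x":-1.6,"y":-0.1,"z":3,"twist":0,"gripper":255},{"x":-3.1,"y":-0.3,"z":6.5,"twist":0,"gripper":255},{"x":-3.1,"y":-0.3,"z":9,"twist":0,"gripper":255},{"x":-3.1,"y":-0.3,"z":10.6,"twist":0,"gripper":255},{"x":-3.1,"y":-0.3,"z":10.6,"twist":0,"gripper":255}]' ;  python3 mv.py 20 0 95
python3 - <<'E'
from plant import camera
import cv2
p,d=camera("side");cv2.imwrite("pics/side2.png",p[120:420,150:550].repeat(2,0).repeat(2,1))
E
```

```text
time_s: 2.77
eef_pos: [474.1, 42.4, 90.1]
ee_rot: [-3.136, -0.006, 2.257]
contact_force: [-1.2, -0.7, -0.3]
opening: 0.001
t 2.77 tcp plate [104.5  62.7  90.6] yaw err deg 0.08 rot [-3.1355 -0.0057  2.2575] F [-1.2 -0.7 -0.3] op 0.001
target world [576.2  16.7  94.4] shift cm [-8.46  6.25 -0.52]
```

View pics/side2.png

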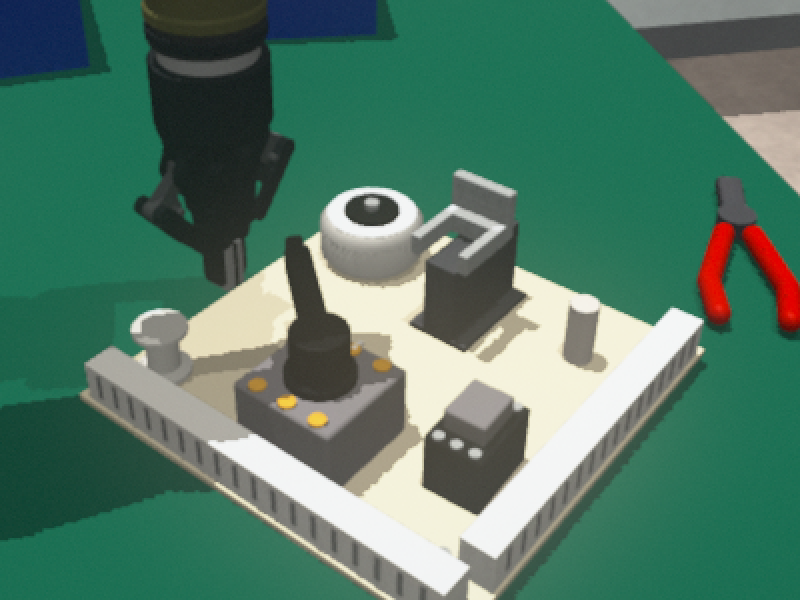

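```bash
python3 -m handwheel '[{"x":-1.3,"y":0.4,"z":0,"twist":0,"gripper":255},{"x":-2.5,"y":0.9,"z":0,"twist":0,"gripper":255},{"x":-2.9,"y":1.6,"z":0,"twist":0,"gripper":255},{"x":-3.3,"y":2.2,"z":0,"twist":0,"gripper":255},{"x":-3.7,"y":2.85,"z":0,"twist":0,"gripper":255}]' ;  python3 mv.py 46.5 15.7 95
python3 - <<'E'
from plant import camera
import cv2
p,d=camera("side");cv2.imwrite("pics/side3.png",p[120:420,150:550].repeat(2,0).repeat(2,1))
E
```

```text
time_s: 3.23
eef_pos: [523.2, 31.7, 95.2]
ee_rot: [-3.141, 0.0, 2.258]
contact_force: [-3.5, -1.6, 1.6]
opening: -0.001
t 3.23 tcp plate [65.2 31.5 95.8] yaw err deg 0.08 rot [-3.1414e+00  3.0000e-04  2.2575e+00] F [-3.5 -1.6  1.6] op -0.001
target world [547.2  27.3  94.4] shift cm [-1.87  1.58  0.08]
```

View pics/side3.png

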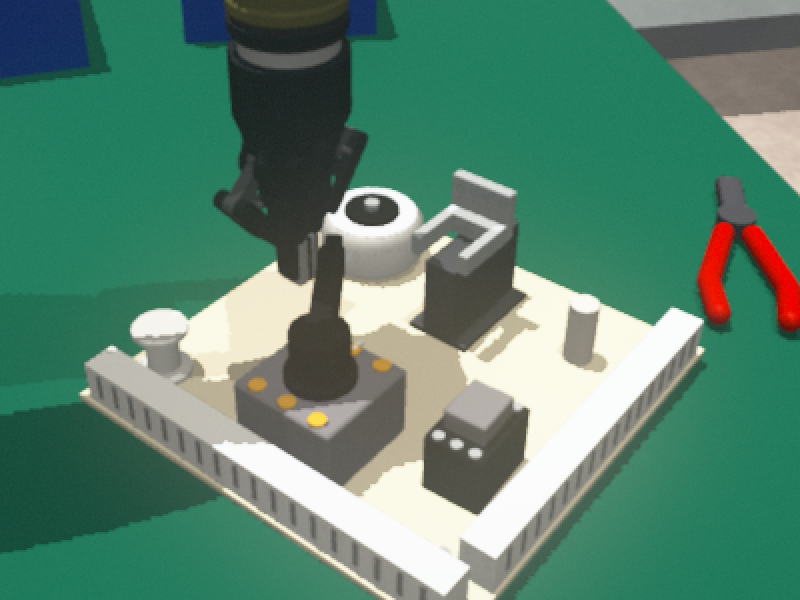

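```bash
python3 -m handwheel '[{"x":-0.9,"y":0.9,"z":0,"twist":0,"gripper":255},{"x":-1.8,"y":1.65,"z":0,"twist":0,"gripper":255},{"x":-2.6,"y":2.1,"z":0,"twist":0,"gripper":255},{"x":-3.3,"y":2.4,"z":0,"twist":0,"gripper":255},{"x":-3.3,"y":2.4,"z":0,"twist":0,"gripper":255}]'
cat > lev.py <<'E'
import sys
from mv import *
from plant import camera
k=sys.argv[1]
rel([20,5,95])
for n in("side","top"):
    p,d=camera(n);cv2.imwrite(f"pics/{n}{k}.png",p[120:420,150:550].repeat(2,0).repeat(2,1))
    if n=="top": continue
    W=toplate(cloud(n,d)[d>0],x)
    # lever arm top surface: dark points, plate z 88..97, beyond hub
    b=p[d>0].max(1)
    for z0,z1 in((70,97),(84,97)):
      m=(W[:,2]>z0)&(W[:,2]<z1)&(np.hypot(W[:,0],W[:,1]-85)<117)&(np.hypot(W[:,0],W[:,1]-85)>26)&(b<110)&(W[:,0]<200)
      P=W[m]
      P=P[(P[:,1]<85)]
      def res(a):
        s,c=np.sin(a[0]),np.cos(a[0]);e=P-[0,85,0];l=np.stack([c*e[:,0]+s*e[:,1],-s*e[:,0]+c*e[:,1],e[:,2]],1)
        return np.clip(np.minimum(box(l,(-9,-100,74),(9,0,94)),box(l,(-6,-115,76),(6,-100,92))),-8,8)
      best=min((least_squares(res,[q],loss="soft_l1",f_scale=1) for q in(-.2,0,.2,.4,.7)),key=lambda r:r.cost)
      print(n,len(P),"q",best.x,best.cost/len(P))
E
python3 lev.py 4
```

```text
time_s: 3.7
eef_pos: [563.3, 20.7, 94.5]
ee_rot: [3.14, 0.001, 2.257]
contact_force: [0.3, -0.2, -0.7]
opening: -0.001
t 3.7 tcp plate [31.3  7.3 95. ] yaw err deg 0.02 rot [3.1403e+00 7.0000e-04 2.2565e+00] F [ 0.3 -0.2 -0.7] op -0.001
target world [572.3  13.5  94.4] shift cm [-1.13  0.23  0.  ]
side 874 q [0.14576434] 0.885575359015347
side 724 q [0.14927675] 0.9545273804439013
```

View pics/side4.png

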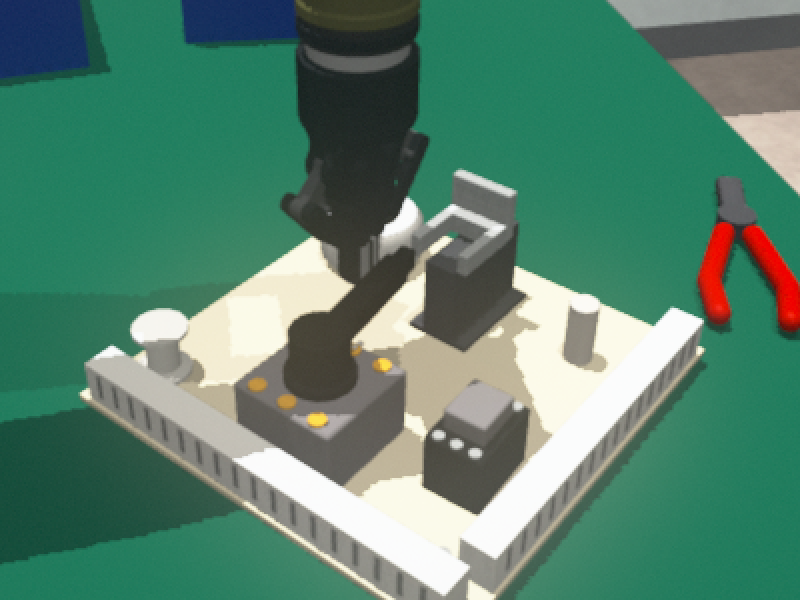

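```bash
python3 -m handwheel '[{"x":-0.4,"y":0.1,"z":0,"twist":0,"gripper":255},{"x":-0.7,"y":0.2,"z":0,"twist":0,"gripper":255},{"x":-0.9,"y":0.2,"z":0,"twist":0,"gripper":255},{"x":-1.05,"y":0.2,"z":0,"twist":0,"gripper":255},{"x":-1.1,"y":0.2,"z":0,"twist":0,"gripper":255}]' ; python3 lev.py 5
```

```text
time_s: 4.22
eef_pos: [571.3, 13.9, 94.8]
ee_rot: [3.14, 0.0, 2.257]
contact_force: [-1.0, 3.6, 1.6]
opening: -0.004
t 4.22 tcp plate [20.9  5.6 95.3] yaw err deg 0.03 rot [3.1398e+00 5.0000e-04 2.2566e+00] F [-1.   3.6  1.6] op -0.004
target world [572.3  13.5  94.4] shift cm [-0.09  0.06  0.03]
side 937 q [0.02486685] 0.7103488344279316
side 760 q [0.02811929] 0.8160707661282871
```

View pics/side5.png

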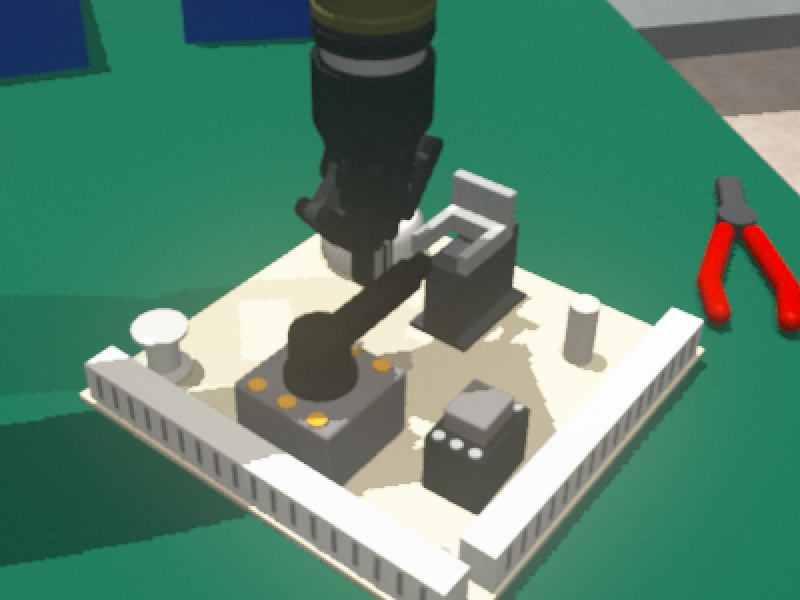

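View pics/top5.png

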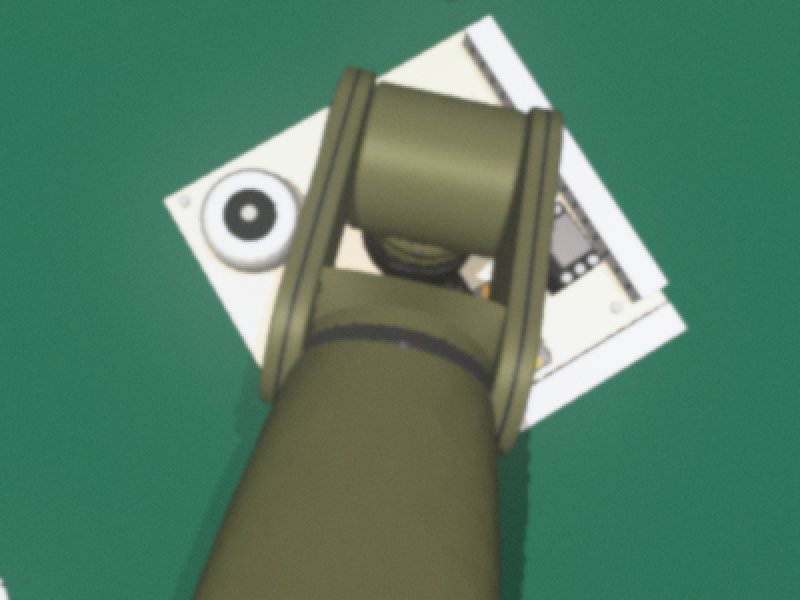

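```bash
python3 -m handwheel '[{"x":-0.1,"y":0,"z":0,"twist":0,"gripper":255},{"x":-0.15,"y":0,"z":0,"twist":0,"gripper":255},{"x":-0.15,"y":0,"z":0,"twist":0,"gripper":255},{"x":1.5,"y":0,"z":0,"twist":0,"gripper":255},{"x":3,"y":0,"z":0,"twist":0,"gripper":255}]' ; python3 lev.py 6;  python3 -m handwheel '[{"x":0.5,"y":0,"z":-3,"twist":0,"gripper":255},{"x":1,"y":0,"z":-6,"twist":0,"gripper":255},{"x":2,"y":0,"z":-8,"twist":0,"gripper":255},{"x":3,"y":0,"z":-8,"twist":0,"gripper":255},{"x":3,"y":0,"z":-8,"twist":0,"gripper":255}]'; python3 lev.py 7
```

```text
time_s: 4.73
eef_pos: [550.9, 37.0, 94.1]
ee_rot: [-3.141, 0.0, 2.256]
contact_force: [-0.6, 0.9, -1.0]
opening: -0.001
t 4.73 tcp plate [51.7  6.7 94.6] yaw err deg -0.03 rot [-3.1407e+00  3.0000e-04  2.2557e+00] F [-0.6  0.9 -1. ] op -0.001
target world [572.3  13.5  94.4] shift cm [-3.17  0.17 -0.04]
side 1017 q [0.00468125] 1.4952075911335891
side 793 q [0.00524598] 1.4439478623951933
time_s: 5.25
eef_pos: [532.3, 61.2, 175.7]
ee_rot: [3.139, 0.002, 2.258]
contact_force: [0.7, -0.1, 0.3]
opening: 0.003
t 5.25 tcp plate [ 82.2   5.7 176.3] yaw err deg 0.13 rot [3.1395e+00 1.8000e-03 2.2585e+00] F [ 0.7 -0.1  0.3] op 0.003
target world [572.3  13.5  94.4] shift cm [-6.21  0.04  8.14]
side 822 q [0.00538558] 0.21460034757730237
side 647 q [0.00650272] 0.22959896895757417
```

View pics/side7.png

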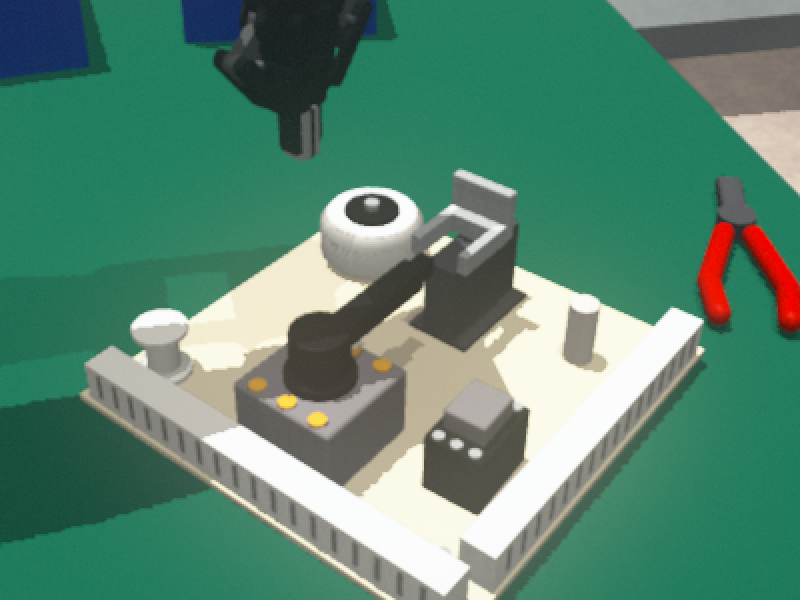

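```bash
python3 -m handwheel '[{"x":-1,"y":3.5,"z":0,"twist":0,"gripper":255},{"x":-3,"y":7,"z":0,"twist":0,"gripper":255},{"x":-5,"y":10.5,"z":0,"twist":0,"gripper":255},{"x":-7,"y":13.5,"z":0,"twist":0,"gripper":255},{"x":-8.2,"y":15.6,"z":0,"twist":0,"gripper":255}]' ; python3 -m handwheel '[{"x":0,"y":0,"z":2,"twist":0,"gripper":255},{"x":0,"y":0,"z":4,"twist":0,"gripper":255},{"x":0,"y":0,"z":6,"twist":0,"gripper":255},{"x":0,"y":0,"z":6.4,"twist":0,"gripper":255},{"x":0,"y":0,"z":6.4,"twist":0,"gripper":255}]' ;python3 lev.py 8; python3 mv.py 0 -120 110
```

```text
time_s: 5.77
eef_pos: [707.1, 95.1, 171.3]
ee_rot: [-3.139, -0.001, 2.257]
contact_force: [0.0, -0.4, -0.2]
opening: 0.001
time_s: 6.18
eef_pos: [702.9, 94.9, 105.6]
ee_rot: [-3.135, -0.004, 2.257]
contact_force: [0.4, 0.0, 1.3]
opening: -0.002
t 6.18 tcp plate [   0.3 -147.6  106.2] yaw err deg 0.02 rot [-3.1352 -0.0043  2.2565] F [0.4 0.  1.3] op -0.002
target world [572.3  13.5  94.4] shift cm [  1.97 -15.25   1.22]
side 807 q [0.00622503] 0.19813484491352362
side 630 q [0.00650096] 0.22152401119485865
t 6.28 tcp plate [  -0.9 -149.6  110.6] yaw err deg 0.03 rot [-3.1410e+00 -2.0000e-04  2.2567e+00] F [-0.3 -0.1  0.6] op 0.001
target world [681.7  77.1 109.4] shift cm [ 0.09 -2.96  0.06]
```

View pics/side8.png

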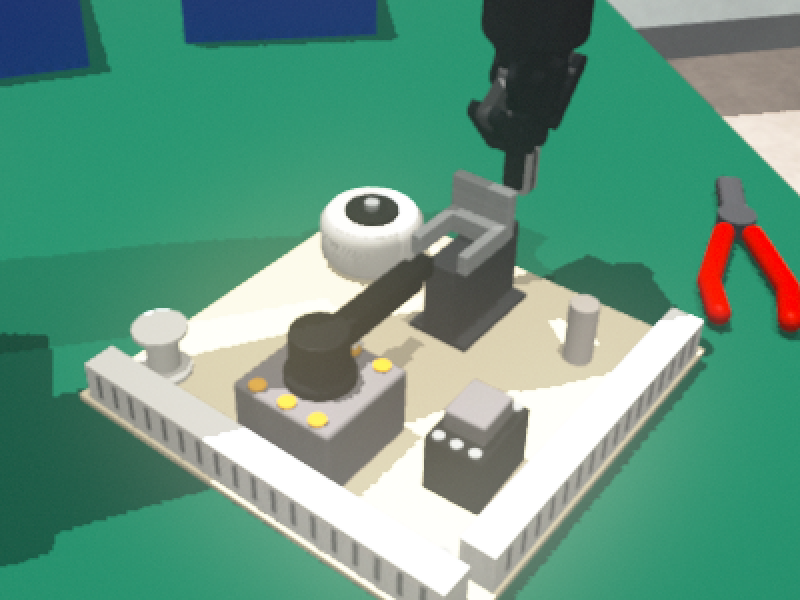

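```bash
python3 -m handwheel '[{"x":0.1,"y":-1,"z":0,"twist":0,"gripper":255},{"x":0.1,"y":-2,"z":0,"twist":0,"gripper":255},{"x":0.1,"y":-2.8,"z":0,"twist":0,"gripper":255},{"x":0.1,"y":-3.4,"z":0,"twist":0,"gripper":255},{"x":0.1,"y":-4,"z":0,"twist":0,"gripper":255}]'
cat > fk.py <<'E'
import sys
from mv import *
from plant import camera
k=sys.argv[1]
rel([0,-85,110])
p,d=camera("side");cv2.imwrite(f"pics/side{k}.png",p[120:420,150:550].repeat(2,0).repeat(2,1))
W=toplate(cloud("side",d)[d>0],x);b=p[d>0].astype(int)
# inner face of tab (faces +y): z 96..116, |x|<23
m=(abs(W[:,0])<22)&(W[:,2]>97)&(W[:,2]<115)&(W[:,1]<-45)&(W[:,1]>-105)
print("tab face y",m.sum(),np.median(W[m][:,1]) if m.any() else None,"fork ~",np.median(W[m][:,1])+92 if m.any() else None)
E
python3 fk.py 9
python3 - <<'E'
from fit import *
x=np.load("/tmp/x.npy");d=np.load("/tmp/side0.npz")["d"];W=toplate(cloud("side",d)[d>0],x)
m=(abs(W[:,0])<22)&(W[:,2]>97)&(W[:,2]<115)&(W[:,1]<-45)&(W[:,1]>-105)
print("start tab face",m.sum(),np.median(W[m][:,1]))
E
```

```text
time_s: 6.7
eef_pos: [673.8, 70.7, 111.4]
ee_rot: [3.139, 0.001, 2.256]
contact_force: [3.2, 2.5, 0.0]
opening: -0.0
t 6.7 tcp plate [   0.  -109.8  112. ] yaw err deg 0.01 rot [3.1386e+00 1.1000e-03 2.2563e+00] F [3.2 2.5 0. ] op -0.0
target world [654.6  55.  109.4] shift cm [-0.   -2.48  0.19]
tab face y 288 -86.54649312159296 fork ~ 5.45350687840704
start tab face 282 -92.27502096884322
```

View pics/side9.png

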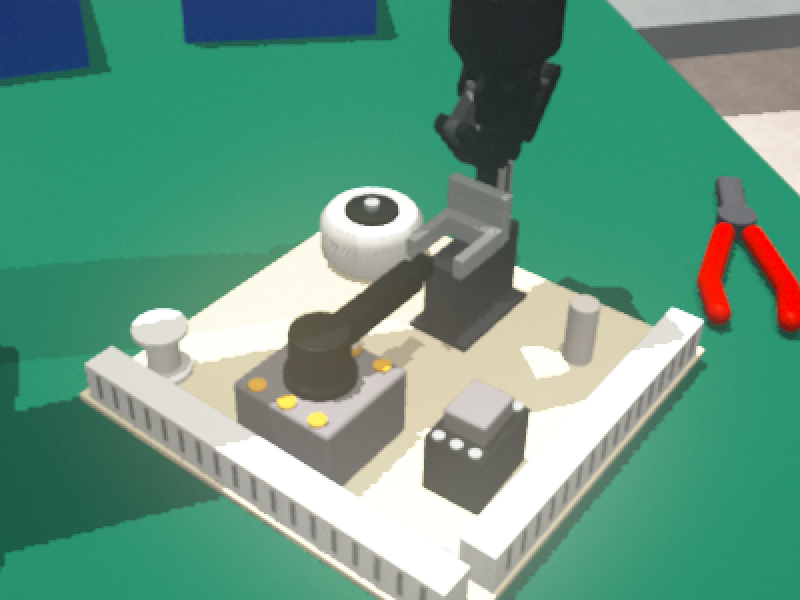

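```bash
python3 -m handwheel '[{"x":0,"y":-0.5,"z":0,"twist":0,"gripper":255},{"x":0,"y":-1,"z":0,"twist":0,"gripper":255},{"x":0,"y":-1.5,"z":0,"twist":0,"gripper":255},{"x":0,"y":-1.9,"z":0,"twist":0,"gripper":255},{"x":0,"y":-2.2,"z":0,"twist":0,"gripper":255}]' ; python3 fk.py 10
```

```text
time_s: 7.17
eef_pos: [656.8, 56.7, 111.0]
ee_rot: [3.141, 0.001, 2.257]
contact_force: [3.0, 2.8, 3.0]
opening: 0.002
t 7.17 tcp plate [-1.000e-01 -8.780e+01  1.116e+02] yaw err deg 0.04 rot [3.1406e+00 8.0000e-04 2.2569e+00] F [3.  2.8 3. ] op 0.002
target world [654.6  55.  109.4] shift cm [ 0.01 -0.28  0.16]
tab face y 309 -64.72853907038086 fork ~ 27.27146092961914
```

View pics/side10.png

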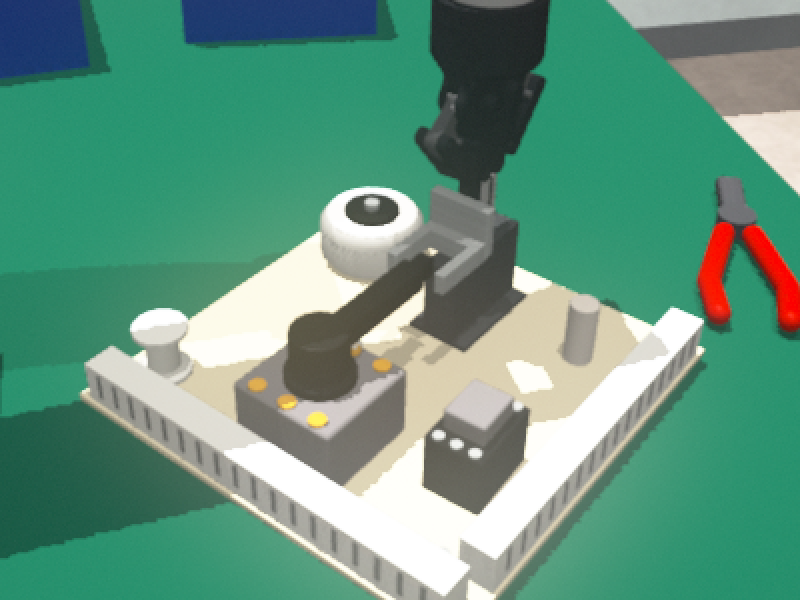

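Straddling; push on until the force rises at the stop.

```bash
python3 -m handwheel '[{"x":0,"y":-0.1,"z":0,"twist":0,"gripper":255},{"x":0,"y":-0.2,"z":0,"twist":0,"gripper":255},{"x":0,"y":-0.25,"z":0,"twist":0,"gripper":255},{"x":0,"y":-0.25,"z":0,"twist":0,"gripper":255}]' ; python3 fk.py 11;python3 -m handwheel '[{"x":0,"y":-0.1,"z":0,"twist":0,"gripper":255},{"x":0,"y":-0.1,"z":0,"twist":0,"gripper":255}]' ; python3 fk.py 12
```

```text
time_s: 7.55
eef_pos: [654.8, 55.3, 110.4]
ee_rot: [3.141, 0.0, 2.257]
contact_force: [3.0, 0.1, 2.7]
opening: -0.0
t 7.55 tcp plate [ 1.000e-01 -8.540e+01  1.109e+02] yaw err deg 0.04 rot [3.1415e+00 2.0000e-04 2.2569e+00] F [3.  0.1 2.7] op -0.0
target world [654.6  55.  109.4] shift cm [-0.01 -0.04  0.09]
tab face y 317 -62.302510143908066 fork ~ 29.697489856091934
time_s: 7.77
eef_pos: [654.8, 55.3, 110.4]
ee_rot: [3.139, 0.001, 2.257]
contact_force: [6.3, 3.7, -0.0]
opening: -0.002
t 7.77 tcp plate [ 1.00e-01 -8.53e+01  1.11e+02] yaw err deg 0.04 rot [3.1390e+00 7.0000e-04 2.2568e+00] F [ 6.3  3.7 -0. ] op -0.002
target world [654.6  55.  109.4] shift cm [-0.01 -0.03  0.1 ]
tab face y 320 -62.357506144850845 fork ~ 29.642493855149155
```

```bash
python3 -m handwheel '[{"x":0,"y":-0.1,"z":0,"twist":0,"gripper":255},{"x":0,"y":-0.15,"z":0,"twist":0,"gripper":255},{"x":0,"y":-0.15,"z":0,"twist":0,"gripper":255},{"x":0,"y":-0.15,"z":0,"twist":0,"gripper":255}]' ; python3 fk.py 13
```

```text
time_s: 8.15
eef_pos: [654.7, 55.2, 110.5]
ee_rot: [3.136, 0.001, 2.257]
contact_force: [10.7, 6.4, -1.7]
opening: 0.0
t 8.15 tcp plate [ 1.000e-01 -8.520e+01  1.111e+02] yaw err deg 0.04 rot [3.1357e+00 1.4000e-03 2.2568e+00] F [10.7  6.4 -1.7] op 0.0
target world [654.6  55.  109.4] shift cm [-0.01 -0.02  0.11]
tab face y 319 -62.41479420579408 fork ~ 29.58520579420592
```

Force rises and the tool stands still: at the stop. Withdraw.

```bash
python3 -m handwheel '[{"x":0,"y":1.5,"z":0,"twist":0,"gripper":255},{"x":0,"y":3.5,"z":0,"twist":0,"gripper":255},{"x":0,"y":5,"z":-2,"twist":0,"gripper":255},{"x":0,"y":6,"z":-6,"twist":0,"gripper":255},{"x":0,"y":7,"z":-10,"twist":0,"gripper":255}]' ; python3 -m handwheel '[{"x":0,"y":2,"z":-2,"twist":0,"gripper":255},{"x":0,"y":4,"z":-3,"twist":0,"gripper":255},{"x":0,"y":6,"z":-3,"twist":0,"gripper":255},{"x":0,"y":6,"z":-3,"twist":0,"gripper":255},{"x":0,"y":6,"z":-3,"twist":0,"gripper":255}]' ; python3 fk.py 14; python3 lev.py 15
python3 - <<'E'
from fit import *
from plant import camera,spotter
x=np.load("/tmp/x.npy");p,d=camera("side");C=cloud("side",d);C0=cloud("side",np.load("/tmp/side0.npz")["d"])
for n in("bobbin_mid","fuse_mid","contactor_mid"):
    m=np.load(f"/tmp/side_{n}.npy");r=spotter.outline_of(n,"side")
    f=lambda W:np.median(W[W[:,2]>15],0).round(1)
    print(n,f(C0[m]),[ (round(o["score"],2),f(C[o["region"]])) for o in r[:1]])
E
```

```text
time_s: 8.62
eef_pos: [704.5, 98.1, 206.6]
ee_rot: [-3.133, -0.006, 2.257]
contact_force: [1.1, 0.6, 0.8]
opening: 0.001
time_s: 9.03
eef_pos: [752.5, 136.2, 238.1]
ee_rot: [-3.137, -0.002, 2.258]
contact_force: [0.1, -0.4, -0.6]
opening: 0.003
t 9.03 tcp plate [   0.9 -212.2  238.7] yaw err deg 0.08 rot [-3.1373e+00 -1.9000e-03  2.2576e+00] F [ 0.1 -0.4 -0.6] op 0.003
target world [654.6  55.  109.4] shift cm [ -0.1  -12.67  12.92]
tab face y 281 -62.21240623729689 fork ~ 29.78759376270311
t 9.08 tcp plate [   0.9 -211.6  238.4] yaw err deg 0.06 rot [-3.1371e+00 -2.1000e-03  2.2571e+00] F [-0.3 -0.3 -0.3] op -0.001
target world [572.3  13.5  94.4] shift cm [  1.91 -21.6   14.44]
side 826 q [0.00562513] 0.3186978972986296
side 634 q [0.00626441] 0.2554448109234559
bobbin_mid [424.8  29.4  44.7] [(0.67, array([559.2, -69.4,  37.8]))]
fuse_mid [715.1 -18.6  41.5] [(0.93, array([715.1, -18.3,  42.6]))]
contactor_mid [ 605.2 -118.5   50.5] [(0.86, array([ 605.3, -118.5,   50.6]))]
```

View pics/side15.png

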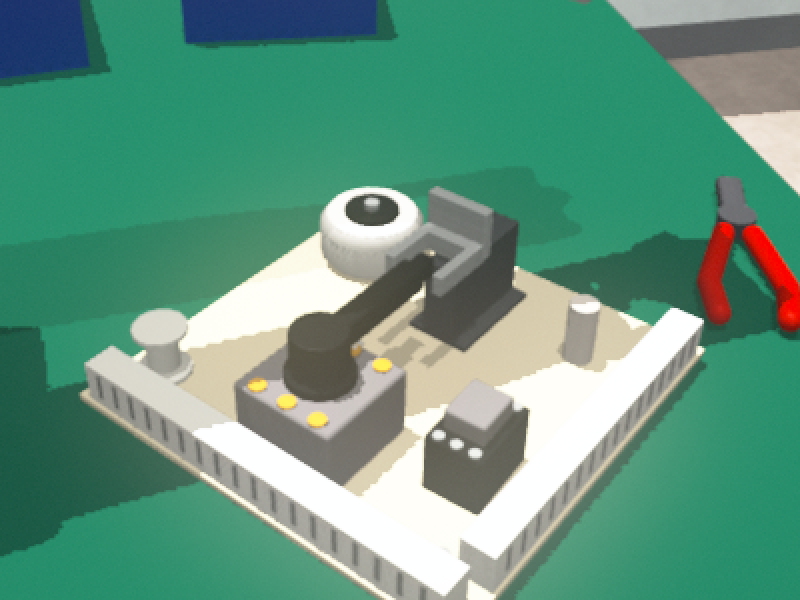

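```bash
python3 -c "
from plant import workorder;print(workorder.job_done())"
```

```text
the job is handed in; nothing more can be done
None
```

The lever points at the middle of the fork, and the fork is pushed home over its nose. I handed the job in at about 9.2 s of the 45 s allowed; the hand-in gives no verdict.

- **Lever:** I pushed it round with the shut fingertips from about 0.87 rad. It stood at about 0.006 rad, well within the 0.08 limit, both before and after the fork push.
- **Fork:** I left it back until the lever was in line. I then pushed the tab until the tool stood still and the side force rose from about 3 N to about 12 N, which I took as the stop. After I withdrew, the camera depth put it at about 29.8 mm of 30.
- **Loose parts:** The contactor and the fuse measured within about 1 mm of where they stood. The last network report for the bobbin was wrong: it pointed at the isolator housing, about 167 mm off. For the bobbin I relied on the pictures, where it stands at the same pixels throughout.
- **Robot:** The gripper ended over 100 mm from everything on the plate, and the measured force was about 0.

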